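Chock a pressure vessel on a sloped rest and free its fork

TASK

Fetch the wedge chock and set it on the sloped rest, slope-face first, between the two arms of the fork. Push it up against the low side of the steel cylinder by feel until the cylinder has left the fork and presses the sprung rubber pad behind it firmly in, but gently enough that the cylinder is neither lifted off the plate nor dented. Let go of the chock, then draw the fork fully back so that the chock alone keeps the cylinder clamped to the pad, and leave everything else on the desk where it is.

Things in the scene. Friction and masses are not known exactly. Their poses are not given: they have to be found in the camera images.
- rack: Sloped rest: dark steel plate 330 x 190 x 10 mm on feet. Origin on the desk; x is level and points uphill, y across, z up. The plate rises towards +x at 6 degrees; its top passes 36 mm above the origin. Below, s is the distance up the slope and n the height off the plate, from that point of its top. Plate from s = -210 to +120 mm.
- vessel: Bare steel cylinder, diameter 70 mm, length 150 mm, with brass end bosses, about 0.9 kg, lying across the slope and free to roll down it; origin at its centre (at the start s = 0, n = 35 mm, resting on the fork), y along its axis.
- stop_block: Grey block 90 mm wide, 56 mm high, screwed across the plate above the cylinder, set farther up or down from case to case. Origin at its underside centre; x, y, z as the rack's. It carries the sprung pad on its low side.
- pad_face (a point): Middle of the face of the stop block's black rubber pad (60 mm wide), 35 mm off the plate; x up the slope, z off the plate. The pad gives way up the slope at about 4 N per mm for 6 mm, then is solid. At the start 4 to 11 mm are free between cylinder and pad.
- chock_mid (a point): Wedge chock, about 0.3 kg: aluminium wedge 75 long (x) x 50 wide (y) x 34 mm high, rubber sole. This point is at the middle of its length and width, 35 mm above the sole. The 45-degree face looks to the chock's +x: it starts at the front edge (x = +37.5 mm, 2 mm above the sole) and ends on top at x = +5.5 mm. When it touches the cylinder its middle is 54 mm down the slope from the cylinder's centre.
- chock_grip (a point): The chock's black upright grip on top of it: 24 (x) x 20 (y) mm, centred 18 mm behind the chock's middle, from 34 to 71 mm above the sole; this point 55 mm above the sole. Axes as the chock's. Pressing the pad in takes a push of 12 to 15 N along the slope, some 8 N more than rolling the cylinder takes (about 5 N, sole drag included, if the hand does not bear down); the chock keeps its place when let go.
- fork (a joint): Travel of the fork down the slope, m: 0 as at the start (holding the cylinder), 0.045 fully drawn back. It slides stiffly (about 3 N) and stays where it is left.
- fork_grip (a point): Centre of the fork's black upright tab, 14 (along the slope) x 30 (across) mm, from 10 to 62 mm off the plate; this point is 45 mm off the plate, at s = -150 mm at the start; x up the slope, z off the plate. The tab stands on the crossbar, which joins two arms 124 mm apart; these run up the slope, 10 mm high, to 47 mm high uprights that hold the cylinder. The chock goes between them.
- v_block: Bystander: dark steel V-block 50 x 50 x 36 mm; origin under its centre.
- spacer: Bystander: plain aluminium block 40 x 55 x 30 mm; origin under its centre.
- adapter: Bystander: small brass adapter, 32 mm across, 34 mm high; origin under its centre.
- calculator: Bystander: pocket calculator 75 x 130 x 12 mm; origin under its centre.
- driver: Bystander: screwdriver lying on the desk; origin on the desk under it.
There are look-alikes about, which are no part of the job. What is shaped like the part that bears chock_mid but blue or yellow is not meant.

How it is judged:
On the way, in this order (a step that is already met when the one before it is completed fails the run):
1. the chock presses the cylinder firmly (over 2.5 N) into the sprung pad, while the fork is still forward (contact force between vessel and stop_block above 2.5 N and contact force between chock and vessel above 2.5 N and value of joint fork below 0.01 m), for 0.2 s.
2. the fork is drawn back (value of joint fork above 0.035 m), for 0.1 s.
At the end, for the whole second after the job is handed in: The fork is drawn back (over 35 of its 45 mm); the released chock alone keeps the cylinder pressed on the sprung pad (over 1 N at chock and pad); the cylinder lies on the plate (raised less than 2.5 mm) and nothing moves (contact force between vessel and stop_block above 1 N and contact force between chock and vessel above 1 N and value of joint fork above 0.035 m and z of vessel in the frame of fork_grip below -0.0075 m and linear speed of each of vessel, chock below 0.01 m/s); the robot touches nothing.
It fails at once if the cylinder is pressed by the chock or into the pad with more than 20 N (contact force between chock and vessel above 20 N or contact force between vessel and stop_block above 20 N).
It fails at once if the cylinder is lifted more than 5 mm off the plate (z of vessel in the frame of fork_grip above -0.005 m).
It fails at once if the cylinder rolls down the slope by more than about 20 mm (x of vessel in the frame of stop_block below -0.095 m).
It fails at once if a bystander is shifted by more than 25 mm (distance of any of v_block, spacer, adapter, calculator, driver from where it was at the start of the episode above 0.025 m).
It also fails if it takes over 67 s, if anything falls off the work surface, if the arm or the gripper's body presses on something with over 40 N, if the wrist force passes 120 N, or if a joint passes its speed limit or range.

ROBOT

A 6-joint arm with a two-finger parallel gripper is mounted at the origin on the work surface. World frame = base frame: x ahead of the robot, y to its left, z up, the work surface at z = 0. Lengths are in m, angles in rad, forces in N, time in s.
With the tool pointing down it reaches from about 0.35 to 0.925 m from the base axis. Payload 6.4 kg.
Tool frame: the origin (TCP) lies between the finger pads; the fingertips stand 19 mm ahead of it and the grasp point (between the pads) is the TCP; z points along the fingers, y is the line along which they close (so a half turn about z gives the same grasp; the last joint's range is limited). The gripper opens to 94 mm and grips with 3 to 60 N. Pads are 16 mm wide; open, the fingers measure 119 mm over their backs; the gripper's body (75 mm by 177 mm) begins 78 mm behind the grasp point.
Start: joints at [-1.414, 0.245, 1.558, -0, 1.339, -0.174], TCP at [0.211, -0.615, 0.224] pointing down, gripper open.
Joint ranges: [-3.13, 3.13], [-1.02, 2.26], [0.13, 2.54], [-0.95, 4.09], [0.21, 2.88], [-2.74, 2.74]. Speed limits (rad/s): [2.57, 2.57, 3.14, 3.14, 3.14, 3.14].

INTERFACE

Orientations are given as a unit quaternion [w, x, y, z].
In Python, from workcell import env, kinematics, readout, vision, job gives the robot as it stands. Calls block until the motion is done:
- env.reach(position, orientation): joint-space move of the TCP to a pose.
- env.move_straight(position, feed=0.15, orientation=None): straight line of the TCP; orientation=None keeps the orientation; feed is the mean speed in m/s.
- env.move_j(angles): joint-space move.
- env.command_gripper(opening): finger opening in m; the grip force is fixed at half the most; returns when the fingers have stopped.
- env.dwell(seconds).
- kinematics.ik(position, orientation): joint angles nearest the present ones, or None.
- readout.observe(): the state.
- vision.capture(name): name is "scene" or "top"; returns a dict with "color" (480x640x3 uint8, red, green, blue), "range_z" (480x640 float32, m along the optical axis (not along the pixel's ray), 0 where there is no reading), "fx", "fy", "cx", "cy" (pixels), "rvec" (rotation vector, rad) and "tvec" (3), from world to camera coordinates, as OpenCV has them. Camera axes: x right, y down, z forward; pixel columns grow to the right and rows downward; lengths in m; the calibration is good to about 2 mm. A picture is of the moment at which its call begins.
A pose or a line that the arm cannot do raises env.MotionError and nothing moves.
- job.sign_off(): hands the job in; it is judged then, once.
The state is a dict: "time": time; "q": joint angles; "joint_velocities": joint speeds; "tau": joint torques, N m; "position": TCP position; "tool_rot": TCP orientation; "wrist_force": force on the tool from outside, world axes, zero at the start; "moment": the same for the moment, N m; "gripper_width": finger opening in m; "grip_force": force on a finger pad.
Only numpy, scipy, OpenCV 4.12 (cv2) and the standard library are available. Lean on these libraries where they do the work, as an engineer would, in place of code of your own. Each camera call takes 0.05 s, during which the arm holds its last target. There are 200 camera calls.

## Working session

There is one attempt and no reset: what is moved stays moved. The work goes in short steps, each a Python script; the robot and the scene stay as the last script left them, time stands still between calls to the robot, and variables do not carry over. Pictures are saved under pics/ and viewed, at most 10 in all, crops included, and the job is handed in when it is done.

```bash
ls; mkdir -p pics
cat > h.py <<'E'
import numpy as np, cv2, json
from scipy.spatial.transform import Rotation as R
from workcell import env, kinematics, readout, vision, job
def cloud(c):
    v,u=np.mgrid[0:480,0:640]; z=c["range_z"]
    p=np.stack([(u-c["cx"])/c["fx"]*z,(v-c["cy"])/c["fy"]*z,z],-1)
    M=cv2.Rodrigues(np.array(c["rvec"],float))[0]
    return (p-np.array(c["tvec"]).ravel())@M
E
python3 - <<'E'
from h import *
for n in("scene","top"):
    c=vision.capture(n); np.savez(f"{n}0.npz",**c); cv2.imwrite(f"pics/{n}0.png",c["color"][:,:,::-1])
    M=cv2.Rodrigues(np.array(c["rvec"],float))[0]; print(n,-M.T@np.array(c["tvec"]).ravel(),M[2],c["fx"])
o=readout.observe();print({k:np.round(v,3).tolist() for k,v in o.items()})
E
```

```text
pics
scene [ 1.29206964 -0.23596539  0.75953529] [-0.7404101   0.17925111 -0.64781319] 507.2228799563241
top [ 0.32539101 -0.02359829  1.4545509 ] [ 0.13437054 -0.0037972  -0.99092388] 579.6826189754179
{'time': 0.1, 'q': [-1.414, 0.246, 1.559, -0.0, 1.339, -0.174], 'joint_velocities': [-0.001, -0.002, -0.001, -0.001, -0.001, -0.001], 'tau': [0.0, -41.691, -31.553, 0.069, 0.031, -0.0], 'position': [0.211, -0.614, 0.223], 'tool_rot': [-0.001, 0.986, 0.165, -0.0], 'wrist_force': [1.041, 0.335, -0.102], 'moment': [0.031, 0.011, 0.018], 'grip_force': 0.0, 'gripper_width': 0.094}
```

View pics/top0.png

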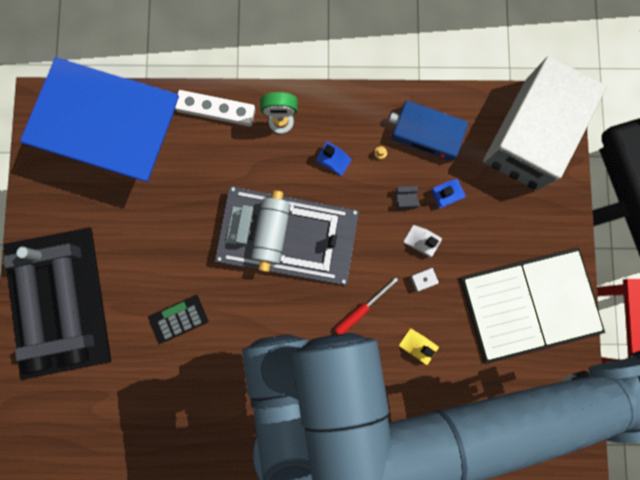

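View pics/scene0.png

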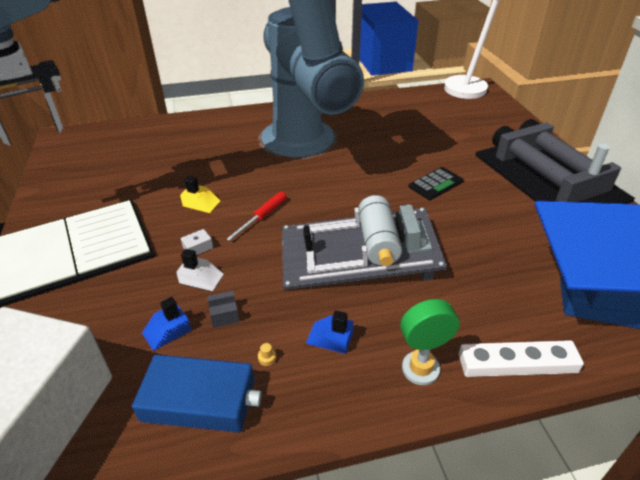

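The top image shows these candidates for the chock: bare aluminium at (422,241), blue at (333,157), blue at (448,193) and yellow at (419,346). The spacer at (425,280) is a plain block. By the description I choose the aluminium one at (422,241), which is at (200,272) in the scene image. The rack is at (288,235) with its uphill side to the left (+y), and the fork tab is at (332,241).

Run:
```python
from h import *
C={n:dict(np.load(f"{n}0.npz")) for n in("scene","top")}
t=C["top"]["color"][175:300,205:465,::-1]
cv2.imwrite("pics/crop0.png",cv2.resize(t,None,fx=3,fy=3,interpolation=cv2.INTER_CUBIC))
P={n:cloud(c) for n,c in C.items()}
# desk check
for n,(u,v) in {"top":(380,220),"scene":(250,260)}.items(): print(n,"desk",P[n][v,u])
# plate plane from top
for n,(v0,v1,u0,u1) in {"top":(190,282,218,356),"scene":(205,290,280,445)}.items():
    p=P[n][v0:v1,u0:u1].reshape(-1,3); p=p[(p[:,2]>.01)&(p[:,2]<.2)]
    col=None
    best=0;rng=np.random.default_rng(0)
    for _ in range(2000):
        a=p[rng.choice(len(p),3,False)]; nn=np.cross(a[1]-a[0],a[2]-a[0]); l=np.linalg.norm(nn)
        if l<1e-6: continue
        nn/=l; nn*=np.sign(nn[2])
        if nn[2]<.98: continue
        k=abs((p-a[0])@nn)<.0015
        if k.sum()>best: best=k.sum();K=k
    q=p[K];c0=q.mean(0);nn=np.linalg.svd(q-c0)[2][2];nn*=np.sign(nn[2])
    print(n,"plate",best,len(p),c0,nn,"tilt",np.degrees(np.arccos(nn[2])),"uphill yaw",np.degrees(np.arctan2(-nn[1],-nn[0])))
    r=cv2.minAreaRect((q[:,:2]*1000).astype(np.float32));print("rect",r)
# chock
for n,(v0,v1,u0,u1) in {"top":(222,260,400,444),"scene":(245,294,172,226)}.items():
    p=P[n][v0:v1,u0:u1].reshape(-1,3);c=C[n]["color"][v0:v1,u0:u1].reshape(-1,3).astype(int)
    k=p[:,2]>.066; print(n,"grip top",k.sum(),p[k].mean(0),cv2.minAreaRect((p[k][:,:2]*1000).astype(np.float32)))
    k=(p[:,2]>.032)&(p[:,2]<.0365)&(c.min(1)>120); print("top face",k.sum(),p[k].mean(0),cv2.minAreaRect((p[k][:,:2]*1000).astype(np.float32)))
    k=(p[:,2]>.006)&(p[:,2]<.076); print("all",k.sum(),cv2.minAreaRect((p[k][:,:2]*1000).astype(np.float32)))
```

```text
top desk [ 0.56991209 -0.20561286  0.00171418]
scene desk [ 0.48544958 -0.20250317 -0.00050684]
top plate 2267 9960 [0.51844149 0.01237942 0.02882984] [-0.01966574 -0.10035992  0.99475683] tilt 5.869818553234167 uphill yaw 78.91324700746729
rect ((525.019287109375, 26.829513549804688), (327.686767578125, 190.17697143554688), 80.54617309570312)
scene plate 3613 10269 [ 0.54081701 -0.00344643  0.02850435] [-0.01906522 -0.10518982  0.99426939] tilt 6.136852497498894 uphill yaw 79.72689976208261
rect ((527.9356689453125, 26.983551025390625), (327.8233947753906, 194.02386474609375), 80.23075866699219)
top grip top 77 [ 0.49024077 -0.29647348  0.19673295] ((413.02777099609375, -181.86436462402344), (27.302839279174805, 360.78778076171875), 33.30229187011719)
top face 91 [ 0.50954423 -0.32473009  0.0337744 ] ((510.0352478027344, -319.50006103515625), (49.71750259399414, 50.16195297241211), 58.9404411315918)
all 650 ((515.5479125976562, -310.2941589355469), (91.37353515625, 95.9231185913086), 4.490519046783447)
scene grip top 108 [ 0.57664723 -0.31655834  0.12755276] ((895.0418701171875, -287.2829284667969), (800.2218017578125, 26.517709732055664), 5.466921806335449)
top face 155 [ 0.52350815 -0.32659347  0.03376855] ((495.7015380859375, -315.6130065917969), (49.327415466308594, 89.72008514404297), 66.56906127929688)
all 1255 ((509.5779113769531, -311.38555908203125), (196.66629028320312, 85.38131713867188), 3.8866465091705322)
```

View pics/crop0.png

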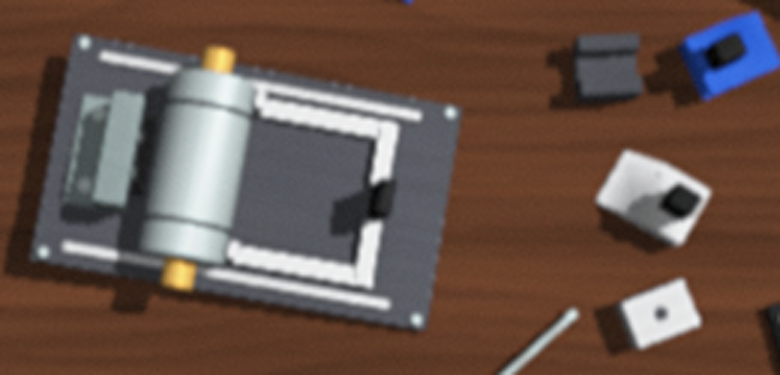

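The crop confirms the aluminium chock at crop pixel (655,197). Its grip is at (682,200) and its slope face looks left, roughly uphill. Next I fit the chock and the rack parts from both point clouds.

```bash
cat > fit.py <<'E'
from h import *
from scipy.optimize import least_squares
def chock_sdf(q):
    x,y,z=q.T
    a=abs(y)-.025; 
    wedge=np.max([abs(x)-.0375,a,z-.034,-z,(x-.0375+z-.002)/np.sqrt(2)],0)
    grip=np.max([abs(x+.018)-.012,abs(y)-.010,z-.071,.03-z],0)
    return np.minimum(wedge,grip)
def fit_chock(pts,x0):
    def f(p):
        q=pts-[p[0],p[1],p[3]]; c,s=np.cos(p[2]),np.sin(p[2])
        return chock_sdf(np.c_[c*q[:,0]+s*q[:,1],-s*q[:,0]+c*q[:,1],q[:,2]])
    r=least_squares(f,x0,loss="soft_l1",f_scale=.001); return r.x,np.median(abs(r.fun)),len(pts)
E
cat > m.py <<'E'
from fit import *
C={n:dict(np.load(f"{n}0.npz")) for n in("scene","top")};P={n:cloud(c).reshape(-1,3) for n,c in C.items()}
allp=[]
for n in P:
    p=P[n]; k=(np.hypot(p[:,0]-.512,p[:,1]+.315)<.052)&(p[:,2]>.008)&(p[:,2]<.075); 
    print(n,"chock",*fit_chock(p[k],[.512,-.315,np.radians(64),0])); allp.append(p[k])
print("both",*fit_chock(np.concatenate(allp),[.512,-.315,np.radians(64),0]))
yaw=np.radians(80.3);O=np.array([.534,.0711,.036])
Rr=R.from_euler("ZY",[yaw,-np.radians(6)]).as_matrix()
print(Rr[:,0],Rr[:,2])
for n in P:
    q=(P[n]-O)@Rr; s,y,h=q.T
    k=(abs(s+.045)<.15)&(abs(y)<.085)&(abs(h)<.006); print(n,"plate n med",np.median(h[k]))
    k=(abs(s)<.045)&(abs(y)<.065)&(h>.045)&(h<.075)
    f=lambda p:np.hypot(s[k]-p[0]-p[2]*y[k],h[k]-p[1])-.035
    r=least_squares(f,[0,.035,0],loss="soft_l1",f_scale=.001);print("cyl",r.x,np.median(abs(r.fun)))
    # boss/cylinder y extent
    kk=(abs(s)<.02)&(h>.06)&(h<.075)&(abs(y)<.1);print("cyl y",np.percentile(y[kk],[1,99]))
    k=(abs(s+.15)<.02)&(abs(y)<.03)&(h>.02)&(h<.066);print("tab",k.sum(),"s",np.percentile(s[k],[3,50,97]),"y",np.percentile(y[k],[3,50,97]),"n",np.percentile(h[k],97))
    k=(s>.04)&(s<.12)&(abs(y)<.06)&(h>.053)&(h<.06);print("block s",np.percentile(s[k],[2,98]),"y",np.percentile(y[k],[2,98]))
    k=(s>-.19)&(s<-.12)&(h>.007)&(h<.013);print("crossbar s",np.percentile(s[k],[3,97]),"y",np.percentile(y[k],[2,98]))
E
python3 m.py
```

```text
scene chock [ 5.17928216e-01 -3.08590091e-01  1.03320004e+00 -2.28454248e-04] 0.0007916409973663296 1046
top chock [ 5.16761898e-01 -3.08666456e-01  1.03494566e+00 -4.51901425e-04] 0.001304379234780667 605
both [ 5.17690229e-01 -3.08630371e-01  1.03294131e+00 -2.90342025e-04] 0.0009645182771263992 1651
[0.16756638 0.98030368 0.10452846] [-0.01761194 -0.10303407  0.9945219 ]
scene plate n med 0.00030592606078208687
cyl [ 0.00022917  0.03484231 -0.00276604] 0.0007250798066639821
cyl y [-0.07399254  0.07214143]
tab 167 s [-0.15609277 -0.14932657 -0.14302847] y [-0.01713422 -0.01344539  0.01152845] n 0.06298407577887938
block s [0.0435028  0.07670837] y [-0.04442078  0.04200046]
crossbar s [-0.17282109 -0.12093664] y [-0.24187184  0.44984729]
top plate n med -0.00021224681055269552
cyl [-0.00029468  0.03400026 -0.00543978] 0.0016134488889545245
cyl y [-0.06951958  0.07666027]
tab 97 s [-0.1563262  -0.14849582 -0.14321381] y [-0.01154643  0.00374921  0.01629511] n 0.06469749929577437
block s [0.04446133 0.07646018] y [-0.04121846  0.0450481 ]
crossbar s [-0.15802994 -0.12154295] y [-0.23604749  0.06994561]
```

```bash
cat >> h.py <<'E'
YAW=np.radians(80.3);O=np.array([.534,.0711,.036])
RR=R.from_euler("ZY",[YAW,-np.radians(6)]).as_matrix()
def rk(s,n,y=0.): return O+RR@[s,y,n]
def quat(M): return R.from_matrix(M).as_quat(scalar_first=True)
def tool(M,sg): # tool z = -M z, tool x = sg*M x
    z=-M[:,2];x=sg*M[:,0];return quat(np.c_[x,np.cross(z,x),z])
def st(t=""):
    o=readout.observe();f=np.array(o["wrist_force"]);q=(np.array(o["position"])-O)@RR
    print(t,"t%.2f"%o["time"],"p",np.round(o["position"],4),"syn",np.round(q*1e3,1),"F_sl",np.round(f@RR,2),"w%.4f"%o["gripper_width"],"g%.1f"%o["grip_force"]);return f@RR,q
E
python3 - <<'E'
from h import *
cy=1.033;M=R.from_euler("Z",cy).as_matrix();g=np.array([.5177,-.3086,0])+M@[-.018,0,.0560]
for sg in(1,-1):
    for p,q in((g,tool(M,sg)),(rk(-.084,.056),tool(RR,sg)),(rk(-.19,.05),tool(RR,sg))):
        j=kinematics.ik(p,q);print(sg,None if j is None else np.round(j,2))
E
```

```text
1 [-0.76  0.34  1.78 -0.    1.02 -0.22]
1 [-0.31  0.12  1.99  0.12  1.05 -0.2 ]
1 [-0.51  0.15  1.99  0.11  1.04 -0.4 ]
-1 None
-1 None
-1 None
```

Run:
```python
from h import *
cy=1.033;M=R.from_euler("Z",cy).as_matrix();g=np.array([.5177,-.3086,0])+M@[-.018,0,.0560];q=tool(M,1)
env.command_gripper(.05)
env.reach(g+[0,0,.12],q);st("above")
env.move_straight(g,feed=.1);st("down")
env.command_gripper(0.0);st("grip")
env.move_straight(g+[0,0,.1],feed=.15);st("up")
env.reach(rk(-.084,.13),tool(RR,1));st("over rack")
```

```text
above t2.47 p [ 0.5082 -0.3251  0.1763] syn [-378.   -41.3  180.8] F_sl [ 0.31 -0.15 -0.75] w0.0499 g0.0
down t3.82 p [ 0.509  -0.3245  0.0569] syn [-389.8  -42.    62. ] F_sl [0.24 0.48 0.05] w0.0501 g0.0
grip t4.39 p [ 0.5087 -0.3243  0.0562] syn [-389.7  -41.7   61.2] F_sl [-0.96 -0.28  0.23] w0.0198 g30.0
up t5.21 p [ 0.5077 -0.3234  0.1545] syn [-378.7  -40.5  159. ] F_sl [-0.4   0.8  -2.98] w0.0196 g30.0
over rack t6.36 p [ 0.518  -0.0256  0.1565] syn [-84.8  -0.5 130.1] F_sl [-1.15 -0.24 -3.11] w0.0197 g30.0
```

Run:
```python
from h import *
env.move_straight(rk(-.084,.061),feed=.08);env.dwell(.2)
F=lambda k=8:np.mean([(env.dwell(.02),np.array(readout.observe()["wrist_force"])@RR)[1] for _ in range(k)],0)
f0=F();st("tare");print(f0)
n=.061
while n>.051:
    n-=.0007;env.move_straight(rk(-.084,n),feed=.02);f=F(4)
    if f[2]-f0[2]>2: break
print(n,f-f0);st()
env.command_gripper(.034);env.dwell(.2);st("open")
c=vision.capture("scene");np.savez("scene1.npz",**c);cv2.imwrite("pics/s1.png",cv2.resize(c["color"][180:310,260:460,::-1],None,fx=4,fy=4,interpolation=cv2.INTER_CUBIC)[:600])
```

```text
tare t7.71 p [ 0.5199 -0.0195  0.0883] syn [-85.7  -1.4  61.6] F_sl [-7.2  -0.82  3.22] w0.0196 g37.2
[-6.90330841 -0.23595499  3.04327905]
0.0603 [-0.28738244  1.3553493   3.54615416]
 t8.03 p [ 0.52   -0.0196  0.0882] syn [-85.8  -1.5  61.5] F_sl [-6.69  1.12  6.96] w0.0197 g37.3
open t8.68 p [ 0.5208 -0.0198  0.0884] syn [-85.9  -2.3  61.7] F_sl [-6.28 -0.99  6.21] w0.0339 g4.2
```

View pics/s1.png

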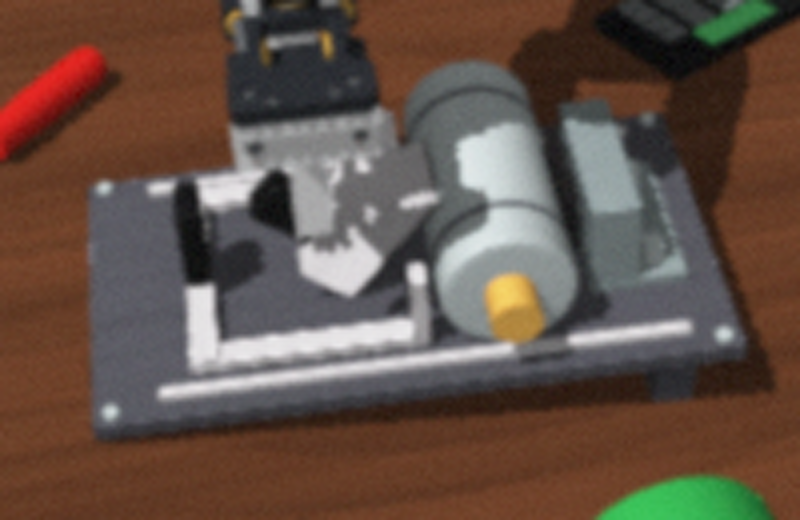

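The picture shows the chock between the arms at crop (350,230), but it looks yawed or tilted near the cylinder, and the tool carries a 7 N side load. I fit its full pose.

```bash
cat >> fit.py <<'E'
def fit6(pts,x0): # pts in rack frame; x0=[s,y,n,rx,ry,rz]
    f=lambda p:chock_sdf((pts-p[:3])@R.from_euler("ZYX",[p[5],p[4],p[3]]).as_matrix())
    r=least_squares(f,x0,loss="soft_l1",f_scale=.001,x_scale=[.01]*3+[.1]*3);return r
def show(tag):
    c=vision.capture("scene");np.savez(f"{tag}.npz",**c);q=(cloud(c).reshape(-1,3)-O)@RR;col=c["color"].reshape(-1,3)
    o=readout.observe();T=np.array(o["position"]);A=R.from_quat(o["tool_rot"],scalar_first=True).as_matrix()
    t=(cloud(c).reshape(-1,3)-T)@A
    fing=(abs(t[:,0])<.012)&(abs(abs(t[:,1])-(o["gripper_width"]/2+.008))<.012)&(t[:,2]<.024)
    return q,col,fing
E
python3 - <<'E'
from fit import *
q,col,fing=show("scene1b"); s,y,h=q.T
k=(s>-.13)&(s<-.03)&(abs(y)<.045)&(h>.006)&(h<.075)&~fing&~((np.hypot(s,h-.035)<.037))
o=q[k];print(len(o),o.min(0),o.max(0))
best=None
for rz in(-.5,-.2,0,.2,.5):
  for ry in(-.3,0,.3):
    r=fit6(o,[-.066,0,0,0,ry,rz])
    if best is None or r.cost<best.cost: best=r
print(np.round(best.x[:3]*1e3,1),np.degrees(best.x[3:]).round(1),np.median(abs(best.fun)),best.cost)
f=lambda p:np.hypot(s[kk]-p[0],h[kk]-p[1])-.035
kk=(abs(s-.003)<.045)&(abs(y)<.065)&(h>.045)&(h<.075);print("cyl",least_squares(f,[0,.035],loss="soft_l1",f_scale=.001).x)
E
```

```text
842 [-0.11794955 -0.02972553  0.00633037] [-0.03017816  0.02484974  0.06931436]
[-45.4  -0.9  28.4] [ -0.3 -50.1  -0.2] 0.0007481185103458911 0.00038519922766624515
cyl [0.00504492 0.03502202]
```

The fit shows the chock nose-up by 50°, propped on the cylinder. I lowered it too close: the nose came down on the cylinder's flank and should have gone down further downhill. I back off carefully and look again.

```bash
cat > pose.py <<'E'
from fit import *
def pose(tag,s0=-.066,crop=True):
    q,col,fing=show(tag); s,y,h=q.T
    kk=(abs(s-.003)<.045)&(abs(y)<.065)&(h>.045)&(h<.075);cf=least_squares(lambda p:np.hypot(s[kk]-p[0],h[kk]-p[1])-.035,[0,.035],loss="soft_l1",f_scale=.001).x
    k=(s>-.14)&(s<-.01)&(abs(y)<.045)&(h>.006)&(h<.085)&~fing&~((np.hypot(s-cf[0],h-.035)<.037))
    best=None
    for ds in(-.03,0,.025):
      for rz in(-.3,0,.3):
        for ry in(-.9,-.4,0):
          r=fit6(q[k],[s0+ds,0,.02*(ry<-.5),0,ry,rz])
          if best is None or r.cost<best.cost: best=r
    print("chock s,y,n",np.round(best.x[:3]*1e3,1),"rx,ry,rz",np.degrees(best.x[3:]).round(1),"res",np.median(abs(best.fun)).round(5),k.sum(),"cyl",cf.round(4));return best.x
def tl(pitch): # tool over rack, pitched nose-down(+)
    return tool(RR@R.from_euler("Y",pitch).as_matrix(),1)
E
python3 - <<'E'
from pose import *
p=readout.observe()["position"]
env.move_straight(rk(-.0859,.072,-.0015),feed=.05);env.dwell(.3);st()
pose("s2")
for pt in(.4,.7,.9,-.4,-.8):
  j=kinematics.ik(rk(-.11,.06),tl(pt));print(pt,None if j is None else np.round(j,2))
c=vision.capture("scene");cv2.imwrite("pics/s2.png",cv2.resize(c["color"][180:310,260:460,::-1],None,fx=4,fy=4,interpolation=cv2.INTER_CUBIC))
E
```

```text
t9.47 p [ 0.5207 -0.0211  0.0994] syn [-86.   -2.4  72.8] F_sl [-0.75 -0.32  6.2 ] w0.0341 g2.9
chock s,y,n [-51.4  -0.7  32.7] rx,ry,rz [ -0.5 -61.    0.4] res 0.00079 945 cyl [-0.0007  0.0349]
0.4 [-0.15  0.16  1.96 -0.34  1.05  0.19]
0.7 [-0.02  0.26  1.92 -0.65  1.15  0.48]
0.9 [ 0.05  0.35  1.88 -0.82  1.26  0.63]
-0.4 [-0.54  0.18  1.99  0.5   1.22 -0.61]
-0.8 [-0.68  0.34  1.94  0.76  1.46 -0.85]
```

View pics/s2.png

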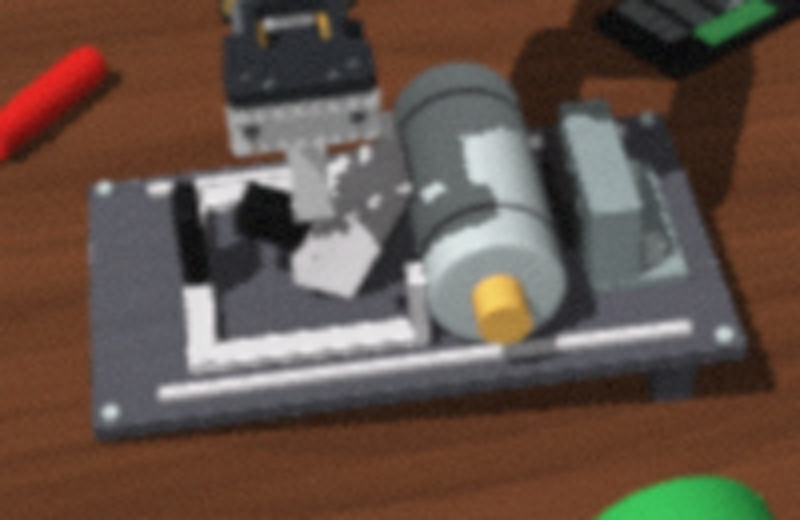

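Run:
```python
from pose import *
env.move_straight(rk(-.086,.125,-.0015),feed=.08);env.dwell(.3);st()
x=pose("s3")
env.reach(rk(-.155,.115,x[1]),tl(-.8));env.dwell(.3);st()
x=pose("s4")
c=vision.capture("scene");cv2.imwrite("pics/s4.png",cv2.resize(c["color"][150:310,240:460,::-1],None,fx=3.5,fy=3.5,interpolation=cv2.INTER_CUBIC))
```

```text
t10.69 p [ 0.5186 -0.0262  0.1509] syn [-86.   -1.3 124.6] F_sl [-0.58 -0.71  0.08] w0.0336 g0.0
chock s,y,n [-69.9  -0.7  37.3] rx,ry,rz [ 30.1 -89.6 -30.3] res 0.00071 821 cyl [-0.0004  0.0349]
 t11.69 p [ 0.5071 -0.0916  0.1349] syn [-153.6   -0.9  115.5] F_sl [-0.1   0.49 -0.71] w0.0336 g0.0
chock s,y,n [-68.5  -0.8  38.6] rx,ry,rz [-21.1 -90.7  21.3] res 0.00083 832 cyl [-0.0004  0.0348]
```

View pics/s4.png

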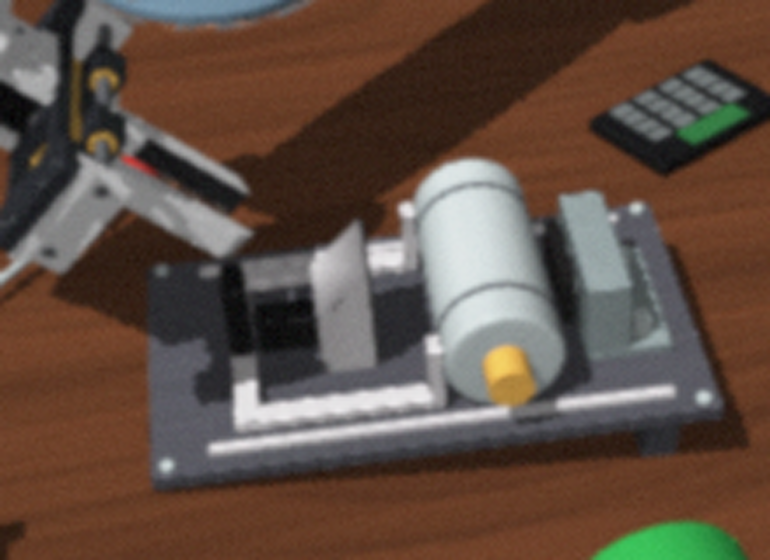

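The chock now stands on its rear face at s≈-69, nose up, with its grip pointing downhill towards the tab. The cylinder is back on the fork, unharmed. I will grasp the grip steeply, carry the chock to the free desk where it first stood, tilt it flat there and regrasp it.

Run:
```python
from h import *
for yaw in (20,40,59,80,100,120):
  M=R.from_euler("Z",yaw,degrees=True).as_matrix()
  for c in((.50,-.30),(.45,-.33),(.55,-.25)):
    out=[]
    for pt in(-.15,.8,1.0,1.1,1.2,1.3,1.42):
      j=kinematics.ik([c[0],c[1],.075],tool(M@R.from_euler("Y",pt).as_matrix(),1));out.append("-" if j is None else "%.1f/%.1f/%.1f"%(j[3],j[4],j[5]))
    print(yaw,c,out)
```

```text
20 (0.5, -0.3) ['0.2/1.0/0.3', '-0.6/1.6/0.9', '-0.7/1.8/0.9', '-0.7/1.8/0.9', '-0.8/1.9/0.9', '-0.8/2.0/0.9', '-0.9/2.1/0.9']
20 (0.45, -0.33) ['0.2/1.0/0.2', '-0.6/1.6/0.8', '-0.7/1.7/0.9', '-0.8/1.8/0.9', '-0.8/1.8/0.9', '-0.9/1.9/0.9', '-0.9/2.0/0.9']
20 (0.55, -0.25) ['0.2/1.0/0.5', '-0.5/1.7/0.9', '-0.6/1.9/0.9', '-0.7/1.9/0.9', '-0.7/2.0/0.9', '-0.8/2.1/0.9', '-0.9/2.2/0.9']
40 (0.5, -0.3) ['0.2/1.0/-0.0', '-0.7/1.4/0.7', '-0.8/1.6/0.8', '-0.9/1.6/0.8', '-', '-', '-']
40 (0.45, -0.33) ['0.2/1.0/-0.1', '-0.8/1.4/0.7', '-0.9/1.5/0.8', '-', '-', '-', '-']
40 (0.55, -0.25) ['0.2/1.0/0.1', '-0.7/1.5/0.7', '-0.8/1.6/0.8', '-0.9/1.7/0.8', '-0.9/1.8/0.8', '-', '-']
59 (0.5, -0.3) ['0.2/1.1/-0.3', '-0.9/1.2/0.6', '-', '-', '-', '-', '-']
59 (0.45, -0.33) ['0.2/1.1/-0.4', '-0.9/1.1/0.5', '-', '-', '-', '-', '-']
59 (0.55, -0.25) ['0.2/1.1/-0.2', '-0.8/1.3/0.6', '-', '-', '-', '-', '-']
80 (0.5, -0.3) ['0.1/1.1/-0.7', '-', '-', '-', '-', '-', '-']
80 (0.45, -0.33) ['0.1/1.1/-0.8', '-', '-', '-', '-', '-', '-']
80 (0.55, -0.25) ['0.1/1.1/-0.6', '-', '-', '-', '-', '-', '-']
100 (0.5, -0.3) ['0.1/1.2/-1.0', '-', '-', '-', '-', '-', '-']
100 (0.45, -0.33) ['0.1/1.2/-1.1', '-', '-', '-', '-', '-', '-']
100 (0.55, -0.25) ['0.1/1.2/-0.9', '-', '-', '-', '-', '-', '-']
120 (0.5, -0.3) ['0.0/1.2/-1.3', '-', '-', '4.0/0.6/1.0', '3.9/0.7/1.1', '3.8/0.9/1.2', '3.8/1.0/1.3']
120 (0.45, -0.33) ['0.0/1.2/-1.4', '-', '4.0/0.4/1.0', '3.8/0.5/1.1', '3.7/0.7/1.3', '3.6/0.9/1.3', '3.6/1.0/1.4']
120 (0.55, -0.25) ['0.1/1.2/-1.2', '-', '-', '-', '-', '4.1/0.9/1.1', '4.0/1.1/1.2']
```

Run:
```python
from pose import *
env.command_gripper(.034)
env.reach(rk(-.116-.015,.125,-.0008),tl(-.15))
env.move_straight(rk(-.116,.025,-.0008),feed=.08);st("at")
env.command_gripper(0.);st("grip")
env.move_straight(rk(-.120,.125,-.0008),feed=.1);st("lift")
M=R.from_euler("Z",np.radians(20)).as_matrix();T=lambda p:tool(M@R.from_euler("Y",p).as_matrix(),1)
g=np.array([.515,-.24,0])
env.reach(g+[0,0,.2],T(-.15))
env.reach(g+[0,0,.2],T(.95));st("tilted")
c=vision.capture("scene");cv2.imwrite("pics/s5.png",cv2.resize(c["color"][120:340,120:400,::-1],None,fx=2.7,fy=2.7,interpolation=cv2.INTER_CUBIC))
```

```text
at t13.93 p [ 0.5154 -0.0456  0.0493] syn [-116.2   -1.3   25.6] F_sl [-0.45  0.19 -0.03] w0.0340 g0.0
grip t14.31 p [ 0.5152 -0.0455  0.0491] syn [-116.1   -1.1   25.3] F_sl [-0.63  0.25  1.48] w0.0200 g30.0
lift t15.46 p [ 0.5119 -0.0592  0.1469] syn [-119.9   -0.2  124.1] F_sl [-0.45 -0.11 -4.33] w0.0202 g30.0
tilted t17.05 p [ 0.5151 -0.2393  0.1993] syn [-290.4  -33.7  194.7] F_sl [-0.64  0.37 -2.13] w0.0200 g30.0
```

View pics/s5.png

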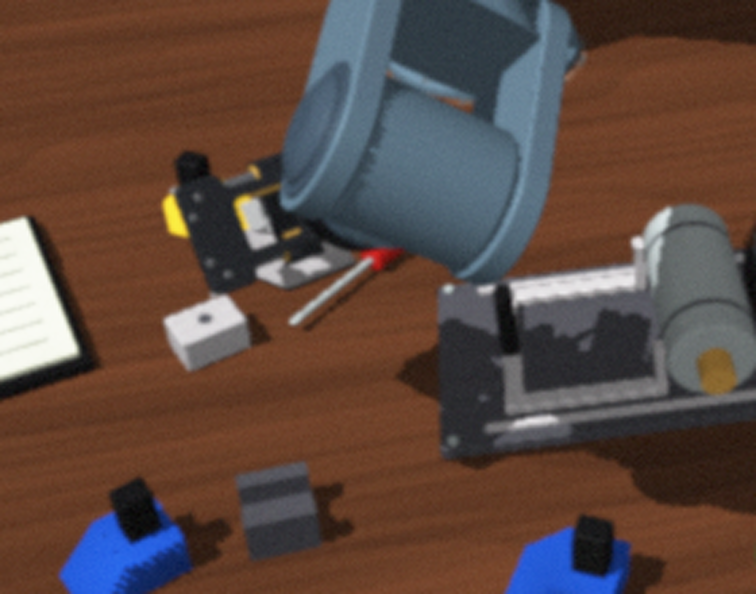

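The hand is tilted over the free desk with the chock hidden behind it, and the wrist load shows it is still held. I lower it until its rear edge touches and let it drop flat.

```bash
cat >> h.py <<'E'
def Fm(k=5): return np.mean([(env.dwell(.02),np.array(readout.observe()["wrist_force"]))[1] for _ in range(k)],0)
E
python3 - <<'E'
from pose import *
g=np.array([.515,-.24,0])
env.move_straight(g+[0,0,.062],feed=.1);env.dwell(.15);f0=Fm();z=.062
while z>.046:
    z-=.001;env.move_straight(g+[0,0,z],feed=.03);f=Fm(3)
    if f[2]-f0[2]>2.5: break
print(z,f0,f)
env.command_gripper(.036);env.dwell(.2);st("rel")
back=np.array([np.cos(np.radians(20))*np.sin(.95),np.sin(np.radians(20))*np.sin(.95),np.cos(.95)])
env.move_straight(g+[0,0,z]+.10*back,feed=.12)
M=R.from_euler("Z",np.radians(20)).as_matrix()
env.reach(np.array([.55,-.25,.28]),tool(M,1))
env.reach(np.array([.33,-.45,.25]),tool(M,1));st("clear")
P=[];
for n in("scene","top"):
    c=vision.capture(n);p=cloud(c).reshape(-1,3);np.savez(n+"6.npz",**c);cv2.imwrite(f"pics/{n}6.png",c["color"][:,:,::-1])
    k=(np.hypot(p[:,0]-.535,p[:,1]+.232)<.06)&(p[:,2]>.008)&(p[:,2]<.08);P.append(p[k])
    print(n,k.sum(),p[k][:,2].max(), *fit_chock(p[k],[.535,-.23,np.radians(20),0]))
print(*fit_chock(np.concatenate(P),[.535,-.23,np.radians(20),0]))
E
```

```text
0.05199999999999999 [ 0.30632452  0.37138864 -3.19951285] [0.26666632 1.11034781 2.59001526]
rel t22.55 p [ 0.515 -0.24   0.052] syn [-306.5  -33.7   48.3] F_sl [ 0.11 -0.68 -0.35] w0.0367 g0.0
clear t25.53 p [ 0.331  -0.4495  0.2496] syn [-522.   112.4  269.6] F_sl [ 0.12 -1.17  0.49] w0.0363 g0.0
scene 1007 0.07346923886143837 [ 5.48942357e-01 -2.27394944e-01  3.49857218e-01 -9.46312772e-05] 0.0008278105355339035 1007
top 572 0.07803375139921113 [ 5.47520830e-01 -2.27768445e-01  3.35183665e-01 -2.03345182e-04] 0.0012372719614614973 572
[ 5.48611812e-01 -2.27482982e-01  3.44482572e-01 -1.21124040e-04] 0.0009715611356339027 1579
```

Run:
```python
from pose import *
M=R.from_euler("Z",.3445).as_matrix();g=np.array([.5486,-.2275,0])+M@[-.018,0,.0560]
env.reach(g+[0,0,.09],tool(M,1));env.move_straight(g,feed=.12)
env.command_gripper(0.);st("grip")
env.move_straight(g+[0,0,.1],feed=.15)
S=-.106
env.reach(rk(S,.12),tool(RR,1));env.move_straight(rk(S,.0605),feed=.08);env.dwell(.15)
f0=Fm()@RR;print(f0);n=.0605
while n>.052:
    n-=.0008;env.move_straight(rk(S,n),feed=.03);f=Fm(3)@RR
    if f[2]-f0[2]>2: break
print(n,f);st()
env.command_gripper(.032);env.dwell(.1);st("open");pose("s7",-.088)
```

```text
grip t28.12 p [ 0.5321 -0.2339  0.0568] syn [-297.1  -49.6   52.1] F_sl [-1.17  0.39  3.31] w0.0202 g30.0
[-0.39261992  0.05563706 -3.29794049]
0.05649999999999999 [-0.56780369  0.1896561  -0.7559059 ]
 t32.39 p [ 0.5155 -0.0388  0.0814] syn [-106.1   -0.3   56.8] F_sl [-0.15  0.75 -0.68] w0.0198 g30.0
open t32.92 p [ 0.5153 -0.0386  0.0812] syn [-1.06e+02 -1.00e-01  5.66e+01] F_sl [-0.13 -0.16 -0.86] w0.0324 g0.0
chock s,y,n [-87.1   0.4  -0.1] rx,ry,rz [-0.   0.3 -0.1] res 0.00081 646 cyl [-0.0004  0.0349]
```

The chock is flat, square and clear of the cylinder. Now I regrip it and push by feel.

Run:
```python
from pose import *
env.command_gripper(0.);_,q=st("regrip");n=q[2]
s=-.106
n=.0565
env.move_straight(rk(s+.002,n),feed=.02);env.dwell(.1);print("slide",Fm()@RR)
s=-.079;env.move_straight(rk(s,n),feed=.05);env.dwell(.2);f0=Fm(8)@RR;st("tare");print(f0)
log=[]
while s<-.040:
    s+=.0006;env.move_straight(rk(s,n),feed=.02);f=Fm(3)@RR
    o=readout.observe();sq=((np.array(o["position"])-O)@RR)
    log.append((round(s*1e3,1),round(sq[0]*1e3,1),round(sq[2]*1e3,1),*np.round(f,1)))
    if -f[0]>12.3: break
    if f[2]>3: n+=.0003
    if f[2]<-4: n-=.0003
    if o["time"]>47: break
for l in log: print(*l)
env.dwell(.3);print("hold",Fm(8)@RR);st();pose("s8",-.05)
```

```text
regrip t33.32 p [ 0.5153 -0.0387  0.0811] syn [-1.06e+02 -1.00e-01  5.65e+01] F_sl [-0.57 -1.03 -0.43] w0.0200 g30.0
slide [-2.06181233 -0.53582009 -1.08960938]
tare t34.73 p [ 0.5198 -0.0121  0.0839] syn [-79.    0.   56.5] F_sl [ 0.96 -0.58  0.14] w0.0200 g30.0
[ 1.35283648 -0.4656068  -0.4224713 ]
-78.4 -78.8 56.5 -2.0 -0.6 -0.6
-77.8 -78.0 56.5 -2.5 -0.4 -0.6
-77.2 -77.1 56.5 -1.0 -0.5 -1.0
-76.6 -76.5 56.5 -1.0 -0.5 -1.4
-76.0 -75.9 56.5 -1.5 -0.4 -1.3
-75.4 -75.4 56.5 -1.3 -0.3 -1.6
-74.8 -74.7 56.5 -1.3 -0.5 -1.7
-74.2 -74.1 56.5 -0.9 -0.5 -1.0
-73.6 -73.5 56.5 -1.1 -0.2 -1.4
-73.0 -73.2 56.5 -2.7 0.0 -1.0
-72.4 -72.7 56.5 -4.0 -0.0 -0.8
-71.8 -71.8 56.5 -3.3 0.7 -0.8
-71.2 -71.1 56.5 -3.3 -0.4 -1.1
-70.6 -70.5 56.5 -3.5 -0.4 -1.2
-70.0 -69.9 56.5 -3.7 -0.5 -0.4
-69.4 -69.3 56.5 -3.6 -0.1 -1.1
-68.8 -68.7 56.5 -3.8 -0.4 -0.4
-68.2 -68.1 56.5 -3.5 0.3 -0.6
-67.6 -67.6 56.5 -3.7 -0.0 -0.8
-67.0 -67.4 56.6 -5.5 -0.1 -0.5
-66.4 -67.2 56.6 -7.2 0.1 0.0
-65.8 -67.1 56.7 -9.1 1.0 0.8
-65.2 -66.8 56.8 -10.5 0.6 0.4
-64.6 -66.5 56.8 -11.8 0.8 1.6
-64.0 -66.2 56.9 -13.0 1.4 1.4
hold [-12.78266444   0.88704379   1.41294486]
 t42.67 p [5.221e-01 3.000e-04 8.560e-02] syn [-66.2  -0.2  56.9] F_sl [-13.68   0.58   1.64] w0.0197 g30.0
chock s,y,n [-48.1   0.6  -0.1] rx,ry,rz [-0.3  1.8 -0.1] res 0.00086 502 cyl [0.0061 0.0348]
```

Contact came at s=-73, rolling took about 3.6 N, and pad contact came at -67.5. The push is now 13 N. I release, check and draw the fork.

Run:
```python
from pose import *
env.command_gripper(.034);env.dwell(.1);st("open")
_,q=st();env.move_straight(rk(q[0],.12,q[1]),feed=.1)
env.command_gripper(0.)
env.move_straight(rk(-.115,.12),feed=.1);pose("s9",-.05)
env.move_straight(rk(-.115,.046),feed=.1);env.dwell(.1);f0=Fm()@RR;print(f0)
s=-.125;env.move_straight(rk(s,.046),feed=.05)
while s>-.184:
    s-=.004;env.move_straight(rk(s,.046),feed=.04);f=Fm(2)@RR-f0;print(round(s*1e3),f.round(1))
    if f[0]>9: break
st("drawn")
env.move_straight(rk(s+.012,.046),feed=.05);env.move_straight(rk(s+.012,.14),feed=.12);st("clear")
x=pose("s10",-.05)
d=dict(np.load("s10.npz"));cv2.imwrite("pics/s10.png",cv2.resize(d["color"][150:310,240:460,::-1],None,fx=3.5,fy=3.5,interpolation=cv2.INTER_CUBIC))
q=(cloud(d).reshape(-1,3)-O)@RR;k=(q[:,0]<-.14)&(q[:,0]>-.22)&(abs(q[:,1])<.03)&(q[:,2]>.02)&(q[:,2]<.066);print("tab s",np.percentile(q[k,0],[5,50,95]))
```

```text
open t43.27 p [0.5223 0.0028 0.0855] syn [-63.8   0.   56.5] F_sl [ 0.57 -0.69  0.61] w0.0340 g0.0
 t43.27 p [0.5223 0.0028 0.0855] syn [-63.8   0.   56.5] F_sl [ 0.57 -0.69  0.61] w0.0340 g0.0
chock s,y,n [-48.5   0.9  -0.4] rx,ry,rz [0.3 1.2 1. ] res 0.00081 773 cyl [0.0058 0.0348]
[-0.11501725  0.31222026  0.11628545]
-129 [-0.  -0.5  0.1]
-133 [ 0.6 -0.5 -0.1]
-137 [ 0.3 -0.7  0.1]
-141 [ 0.7 -0.3 -0.7]
-145 [-0.1 -0.3  0.3]
-149 [ 0.2 -0.5 -0.7]
-153 [ 0.6 -0.6 -0.1]
-157 [ 0.1 -0.3 -0.2]
-161 [ 0.5 -0.2 -0.5]
-165 [-0.  -0.8  0. ]
-169 [ 0.2 -0.5  0.5]
-173 [ 0.4 -0.4 -0.2]
-177 [ 0.2 -0.4 -0.2]
-181 [12.5 -1.1  2.1]
drawn t50.83 p [ 0.5033 -0.1086  0.0631] syn [-178.5    0.    46. ] F_sl [12.41 -0.67  2.59] w0.0003 g6.4
clear t52.15 p [ 0.5026 -0.1087  0.1567] syn [-168.9    0.6  139.1] F_sl [ 0.26  0.85 -0.34] w0.0005 g0.0
chock s,y,n [-48.2   0.3  -0.3] rx,ry,rz [-0.5  0.8  0.2] res 0.00082 783 cyl [0.0058 0.0349]
tab s [-0.20082886 -0.19360502 -0.18783997]
```

View pics/s10.png

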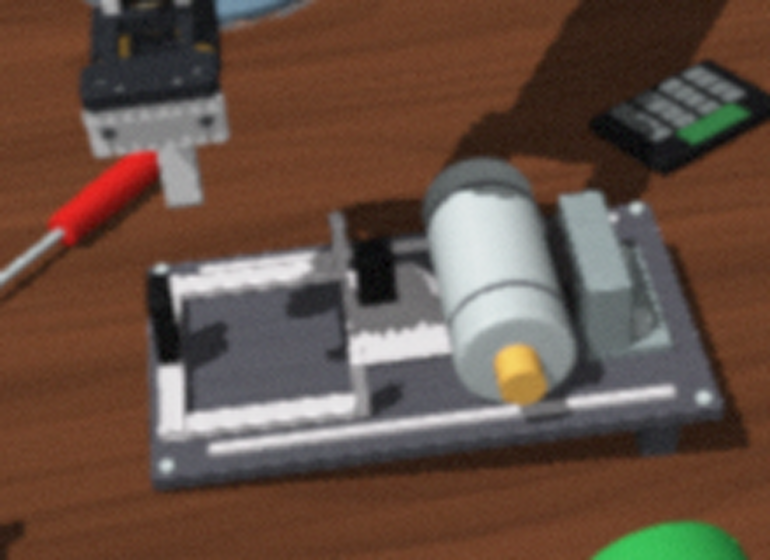

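The picture shows the tab at crop (163,318), which puts the fork back by about 45 mm. The chock (375,300) holds the cylinder (500,290) on the pad, and the hand is clear.

```bash
python3 -c "
from h import *
print(job.sign_off())"
```

```text
the job is handed in; nothing more can be done
None
```

The job is handed in at about 52 s of the 67 s: the released chock alone holds the cylinder on the sprung pad (pushed in at about 13 N), the fork is drawn back about 45 mm and the hand is clear; my first set-down tipped the chock on the cylinder and rolled it about 5 mm up the slope before it settled back, so I took the chock off and placed it again.

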